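Idle the pug mill and hold its hopper cover open

ROBOT

A 6-joint arm with a two-finger parallel gripper is mounted at the origin on the work surface. World frame = base frame: x ahead of the robot, y to its left, z up, the work surface at z = 0. Lengths are in m, angles in rad, forces in N, time in s.
With the tool pointing down it reaches from about 0.275 to 0.75 m from the base axis. Payload 10.2 kg.
Tool frame: the origin (TCP) lies at the centre of the arm's flange, where the gripper is bolted on; the fingertips stand 173 mm ahead of it and the grasp point (between the pads) lies 155 mm ahead of it; x points along the fingers, z is the direction in which the jaws open and shut, and the axes are right-handed (so a half turn about x gives the same grasp; the last joint's range is limited). The gripper opens to 85 mm and grips with 20 to 120 N. Pads are 22 mm wide; open, the fingers measure 114 mm over their backs; the gripper's body (76 mm by 85 mm) begins 54 mm behind the grasp point. The pads swing forward as they close: fully open they stand 13 mm farther back than shut.
Start: joints at [1.054, 0.313, 1.498, -0, 1.331, -0.223], TCP at [0.152, 0.503, 0.405] pointing down, gripper open.
Joint ranges: [-2.94, 2.94], [-0.97, 2.17], [0.19, 2.56], [-1.23, 4.37], [0.02, 3.11], [-2.88, 2.88]. Speed limits (rad/s): [2.39, 2.39, 3.01, 3.14, 3.14, 3.14].

INTERFACE

Orientations are given as a 3x3 rotation matrix whose columns are the frame's x, y, z axes.
In Python, from rig import arm, cams gives the robot as it stands.
- The arm moves only by the tool apply_moves, never from a script. Its argument "series" is a list of rows, each a list of 5 numbers: the shift along the world's x, y, z in mm, then the turn about the world's z in rad, then the finger opening in mm, from 0 to 85.4. A call has 1 to 5 rows; each row is the pose to reach, as a shift and turn from the pose measured when the call began; what a row does not reach only later rows make up. A row lasts 1/8 s, in which the tool goes at most 62.5 mm and 10.7 degrees, less where a joint would pass 70% of its speed; a pose out of reach is approached as far as the arm can. A call with a gripper value outside its range is refused whole. The fingers move at their own pace and stop on an object; "newtons" is the grip in N (left out, the last holds). Time passes only in rows, so rows that repeat a pose let the fingers close. It gives the time, the measured TCP pose, the force and the opening at its end, in the units of the state.
- arm.observe(): the state, without advancing time (a new reading comes with each control period).
- cams.capture(name): name is "side" or "top" or "wrist"; returns a dict with "pixels" (384x512x3 uint8, red, green, blue), "range_z" (384x512 float32, m along the optical axis (not along the pixel's ray), 0 where there is no reading), "fx", "fy", "cx", "cy" (pixels), "rvec" (rotation vector, rad) and "tvec" (3), from world to camera coordinates, as OpenCV has them. Camera axes: x right, y down, z forward; pixel columns grow to the right and rows downward; lengths in m; the calibration is good to about 2 mm. A picture is of the moment at which its call begins.
- arm.job_done(): hands the job in, once; it reports no verdict.
The state is a dict: "t": time; "joints": joint angles; "joint_velocities": joint speeds; "tau": joint torques, N m; "eef_pos": TCP position; "tool_rot": TCP orientation; "ft_force": force on the tool from outside, world axes, zero at the start; "wrist_torque": the same for the moment, N m; "grip_width": opening from 0.0 (shut) to 1.0 (fully open).
Only numpy, scipy, OpenCV 4.12 (cv2) and the standard library are available. Lean on these libraries where they do the work, as an engineer would, in place of code of your own. Each camera call takes 0.05 s, during which the arm holds its last target.

TASK

Stop the pug mill by standing its drive lever straight up (idle), then take the hopper cover by its bar handle and tug it up with the catch just as you find it, to learn whether it is caught. If it is caught, let the cover down, slide the catch all the way open and lift again. Finish while still holding the cover by its handle, steady and about 50 degrees open (it falls shut if let go), with the lever still upright and the flask, mug and bowl left where they stand.

Things in the scene. Friction and masses are not known exactly. Their poses are not given: they have to be found in the camera images.
- mill: Grey bench pug mill, bolted down, place and yaw vary. Origin on the bench under the centre of its 200 x 200 mm hopper (rim 150 mm high); +x from the robot's side to the far side, +y to the gearbox with the lever (170 x 170 mm, centre at mill y 0.187, top 120 mm high), -y to the barrel (to y -0.342, top 147 mm high). A deck 150 mm high at mill x -0.172 to -0.098 carries the catch.
- lever (a joint): Drive lever, rad. 0 = straight up (idle); positive leans towards the robot's side (mill -x), negative to the far side; travel -0.7 to 0.7. It starts leaning towards the robot and stays where it is left (about 2 N at the ball moves it).
- lever_ball (a point): Centre of the lever's black ball, 28 mm across, at the end of a 12 mm steel rod, 100 mm from the pivot.
- lever_pivot (a point): Pivot of the lever, at mill (0, 0.19, 0.128); the hinge line is along the mill's y.
- cover (a joint): Opening angle of the flat aluminium hopper cover, rad. 0 = shut, 1.3 = stop. Free, it lifts with about 2 to 5 N at the handle and falls shut from any angle. Caught, it lifts only about 0.03 rad (5 mm at the handle) and then stops dead. Whether it is caught is decided inside the hopper and cannot be seen; about half the time it is.
- cover_hinge (a point): Middle of the cover's hinge line, at mill (0.095, 0, 0.1515); the line is along the mill's y, at the far edge of the hopper. The cover is 185 x 186 x 8 mm and opens upward from the robot's side.
- cover_bar (a point): Bar handle on the cover: round steel bar 14 mm thick, 120 mm long, on a post at each end. This point is the bar's middle; the bar lies along the mill's y. Shut, the bar is at mill (-0.06, 0, 0.2015), its underside 35 mm above the cover; it is 155 mm in front of and 50 mm above the hinge line. It can turn between the fingers.
- catch (a joint): Position of the sliding catch, m. 0 = as found (home), 0.022 = fully open (stop), sliding along the mill's +y. It takes about 2 N and stays where it is left. It frees the cover for sure when beyond 0.016; slide it while the cover is let down, not pulled.
- catch_top (a point): Middle of the top of the catch's black thumb block, 20 mm (mill x) by 14 mm (mill y) and 36 mm high above its deck plate; at home at mill (-0.13, 0.04, 0.188).
- flask: Steel flask, 60 mm across, 170 mm high, standing on the bench; origin under its centre. Leave alone.
- mug: Terracotta mug, 76 mm across, 85 mm high; origin under its centre. Leave alone.
- bowl: White bowl, 100 mm across, 50 mm high; origin under its centre. Leave alone.

How it is judged:
On the way, in this order (a step that is already met when the one before it is completed fails the run):
1. the drive lever stands upright at idle (within 0.1 rad) (value of joint lever between -0.1 and 0.1 rad), for 0.3 s.
2. the cover is tugged up by its handle with the catch as found: it rises at least 0.018 rad (out of the 0.03 rad it has when caught) (value of joint cover above 0.018 rad and value of joint catch below 0.004 m and contact force between the fingers and cover_c1 above 0.5 N), for 0.1 s.
3. the cover is lifted open by its handle past 0.5 rad (value of joint cover above 0.5 rad and contact force between the fingers and cover_c1 above 0.5 N), for 0.2 s.
At the end, for the whole second after the job is handed in: The fingers hold the cover by its bar handle (contact over 1 N), still, 0.7 to 1.1 rad open; the lever is within 0.12 rad of upright; flask, mug and bowl are within 30 mm of where they stood (value of joint cover between 0.7 and 1.1 rad and velocity of joint cover between -0.1 and 0.1 rad/s and contact force between the fingers and cover_c1 above 1 N and value of joint lever between -0.12 and 0.12 rad and distance of each of flask, mug, bowl from where it was at the start of the episode below 0.03 m); the arm keeps its last pose, push and grip.
It fails at once if the cover is lifted (over 0.06 rad) while the lever is more than 0.15 rad off idle (value of joint cover above 0.06 rad and (value of joint lever above 0.15 rad or value of joint lever below -0.15 rad)).
It fails at once if the flask, mug or bowl is shifted more than 30 mm or tipped (distance of any of flask, mug, bowl from where it was at the start of the episode above 0.03 m or angle between any of flask, mug, bowl's own z axis and vertical above 0.5 rad).
It also fails if it takes over 67 s, if anything falls off the work surface, if the arm or the gripper's body presses on something with over 40 N, if the wrist force passes 120 N, or if a joint passes its speed limit or range.

## Working session

There is one attempt and no reset: what is moved stays moved. The work goes in short steps, Python scripts to look and compute and a tool call to move; the robot and the scene stay as the last step left them, time stands still between calls to the robot, and variables do not carry over. Pictures are saved under pics/ and viewed, and the job is handed in when it is done.

Besides the shell and the picture viewer there is one more tool, called as name(argument=value, ...) on one line, values as JSON. apply_moves: Moves the arm, as the interface text tells. Its arguments: {"type":"object","properties":{"series":{"type":"array"},"newtons":{"type":"number"}},"required":["series"]}

```bash
ls; mkdir -p pics; python3 - <<'E'
from rig import arm,cams
import cv2,numpy as np
for n in ["top","side"]:
    c=cams.capture(n); cv2.imwrite(f"pics/{n}0.png",c["pixels"][:,:,::-1])
    R=cv2.Rodrigues(np.array(c["rvec"]))[0]; print(n,c["fx"],c["cx"],c["cy"],-R.T@np.array(c["tvec"]).ravel(),R.round(2).tolist())
s=arm.observe(); print(s)
E
```

```text
pics
top 465.80864526994304 255.6942216030078 194.08750294116922 [0.26938962 0.0570039  1.41458231] [[-0.01, -1.0, -0.02], [-0.99, 0.01, -0.16], [0.16, 0.02, -0.99]]
side 434.40544124830416 252.38103667938643 188.71677315153198 [0.36557757 1.00128923 1.05938326] [[-0.99, -0.12, 0.01], [-0.09, 0.69, -0.72], [0.08, -0.72, -0.69]]
{'t': 0.1, 'joints': array([ 1.05359306e+00,  3.13412861e-01,  1.49834184e+00,  1.30701496e-05,
        1.33099824e+00, -2.23371544e-01]), 'joint_velocities': array([ 0.00038384, -0.00053399, -0.00233807,  0.00059202,  0.00078855,
       -0.00059592]), 'tau': array([ 3.59566271e-03, -4.12894893e+01, -2.60140014e+01, -1.52336997e-04,
        3.01929162e-03, -3.85931969e-05]), 'eef_pos': array([0.15203504, 0.50247781, 0.40418981]), 'tool_rot': array([[-5.84743167e-04, -9.57140175e-01,  2.89624486e-01],
       [-1.00225430e-03,  2.89624951e-01,  9.57139689e-01],
       [-9.99999327e-01,  2.69403507e-04, -1.12865406e-03]]), 'ft_force': array([0.64391553, 0.48120972, 0.23825881]), 'wrist_torque': array([ 0.01152307,  0.00069918, -0.02350643]), 'grip_width': 1.0012765833202806}
```

View pics/top0.png

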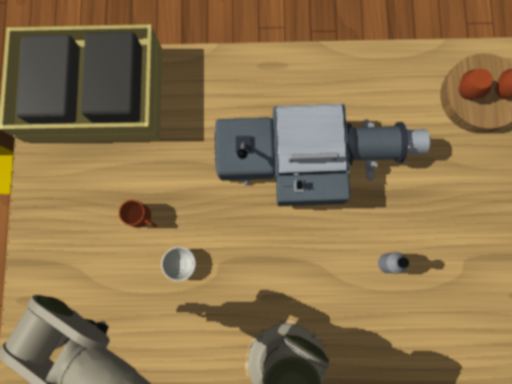

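View pics/side0.png

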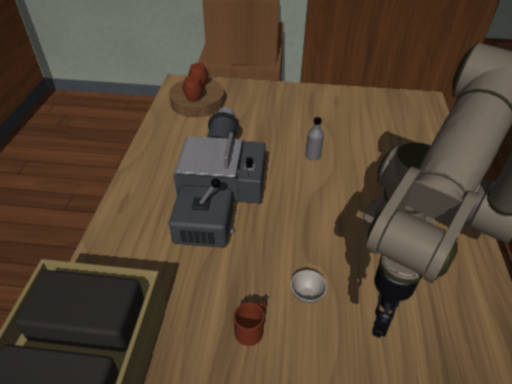

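```bash
cat > h.py <<'E'
from rig import arm,cams
import cv2,numpy as np
def cap(n):
    c=cams.capture(n); c["R"]=cv2.Rodrigues(np.array(c["rvec"],float))[0]; c["t"]=np.array(c["tvec"],float).ravel()
    v,u=np.mgrid[0:384,0:512]; z=c["range_z"]
    P=np.stack([(u-c["cx"])/c["fx"]*z,(v-c["cy"])/c["fy"]*z,z],-1)
    c["W"]=(P-c["t"])@c["R"]; c["W"][z<=0]=np.nan
    return c
def ray(c,u,v,h):
    d=c["R"].T@np.array([(u-c["cx"])/c["fx"],(v-c["cy"])/c["fy"],1]); o=-c["R"].T@c["t"]
    return o+d*(h-o[2])/d[2]
def proj(c,p):
    q=c["R"]@np.array(p,float)+c["t"]; return c["fx"]*q[0]/q[2]+c["cx"],c["fy"]*q[1]/q[2]+c["cy"]
def save(c,name,box=None,s=1):
    im=c["pixels"][:,:,::-1]
    if box: u0,v0,u1,v1=box; im=im[v0:v1,u0:u1]
    cv2.imwrite("pics/"+name,cv2.resize(im,None,fx=s,fy=s,interpolation=cv2.INTER_CUBIC))
E
python3 - <<'E'
from h import *
c=cap("top"); save(c,"topz.png",(200,90,440,220),3.3)
d=cap("side"); save(d,"sidez.png",(160,100,280,260),3.7)
W=c["W"]
np.set_printoptions(suppress=True,precision=3)
for u,v in [(243,147),(310,125),(310,160),(315,159),(300,184),(300,190),(240,125),(225,170),(395,262),(135,213),(178,263)]: print(u,v,W[v,u])
# cover plane pixels z in .15-.17
m=(abs(W[...,2]-.1555)<.006)&(W[...,0]>.3); m=m.astype(np.uint8); m[:, :265]=0
cs,_=cv2.findContours(m,0,2); k=max(cs,key=cv2.contourArea); print(cv2.minAreaRect(k)); 
p=W[m>0][:,:2].astype(np.float32); print(len(p),p.mean(0),cv2.minAreaRect(p))
cv2.imwrite("pics/m.png",m[90:220,200:440]*255)
E
```

```text
243 147 [0.597 0.114 0.178]
310 125 [ 0.664 -0.073  0.154]
310 160 [ 0.562 -0.069  0.164]
315 159 [ 0.566 -0.084  0.156]
300 184 [ 0.491 -0.038  0.187]
300 190 [ 0.48  -0.04   0.153]
240 125 [0.679 0.125 0.117]
225 170 [0.546 0.168 0.121]
395 262 [ 0.282 -0.294  0.13 ]
135 213 [0.441 0.455 0.004]
178 263 [0.288 0.32  0.002]
((310.79290771484375, 140.0294647216797), (70.89681243896484, 73.68606567382812), 87.61405944824219)
4643 [ 0.609 -0.074] ((0.6250132322311401, -0.28474271297454834), (0.29178816080093384, 0.6537749171257019), 9.654762268066406)
```

View pics/topz.png

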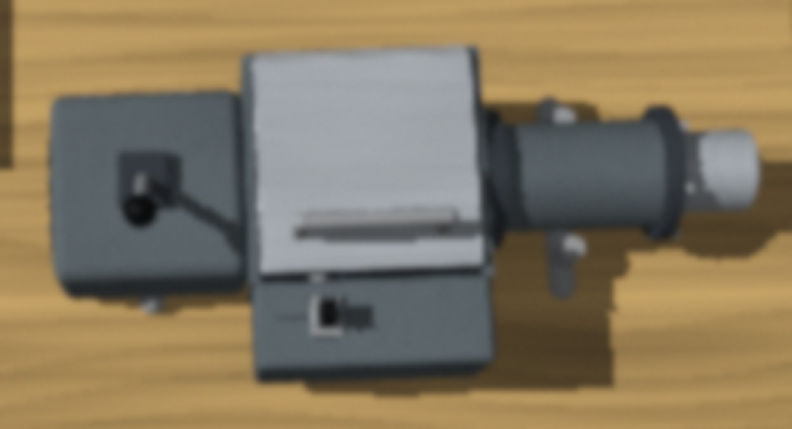

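View pics/sidez.png

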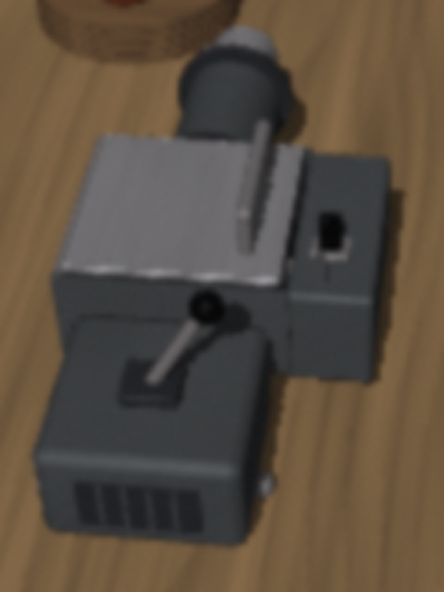

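```bash
python3 - <<'E'
from h import *
np.set_printoptions(suppress=True,precision=4)
c=cap("top");W=c["W"]; hsv=cv2.cvtColor(c["pixels"],cv2.COLOR_RGB2HSV)
x,y,z=W[...,0],W[...,1],W[...,2]
box=(x>.35)&(x<.85)&(y>-.3)&(y<.25)
def rect(m,name):
    m=cv2.morphologyEx(m.astype(np.uint8),cv2.MORPH_OPEN,np.ones((3,3)))
    n,l,s,ce=cv2.connectedComponentsWithStats(m); i=1+np.argmax(s[1:,4]); m=l==i
    p=W[m][:,:2].astype(np.float32); print(name,m.sum(),cv2.minAreaRect(p),p.mean(0),np.median(z[m]))
    return p
rect(box&(abs(z-.12)<.006),"gear")
rect(box&(abs(z-.154)<.009)&(y<.06)&(y>-.21),"cover+deck")
rect(box&(z>.14)&(z<.165)&(c["pixels"].mean(2)>135),"cover")
m=box&(z>.193)&(z<.23)&(y<.05)
p=rect(m,"bar"); print(cv2.fitLine(p,cv2.DIST_L2,0,.01,.01).ravel())
m=box&(z>.176)&(x<.53)&(y<.05); p=rect(m,"catch")
m=box&(z>.135)&(y>.065)
q=W[m]; print("lever",len(q)); print(q[np.argsort(q[:,2])][::4])
E
```

```text
gear 2412 ((0.6180376410484314, 0.11330858618021011), (0.16209794580936432, 0.16299298405647278), 0.03962176293134689) [0.6161 0.1132] 0.11855418578357749
cover+deck 4315 ((0.6270348429679871, -0.0730549544095993), (0.19329699873924255, 0.20391596853733063), 1.1302794218063354) [ 0.629  -0.0727] 0.15775757347507516
cover 3804 ((0.628560483455658, -0.07324777543544769), (0.19038116931915283, 0.18517319858074188), 1.4199943542480469) [ 0.635  -0.0708] 0.1579951474866716
bar 262 ((0.5625686645507812, -0.07443594932556152), (0.014747205190360546, 0.13044129312038422), 1.7324366569519043) [ 0.562  -0.0751] 0.2054681076574842
[ 0.0247 -0.9997  0.562  -0.0751]
catch 39 ((0.4924392104148865, -0.03538667410612106), (0.011066791601479053, 0.0197720006108284), 88.6130142211914) [ 0.492  -0.0356] 0.18698228900001154
lever 123
[[0.6206 0.1131 0.135 ]
 [0.6409 0.1073 0.1353]
 [0.6204 0.1103 0.1357]
 [0.6174 0.1216 0.1366]
 [0.615  0.1127 0.1449]
 [0.6101 0.1124 0.1522]
 [0.6036 0.1146 0.1658]
 [0.5991 0.1143 0.1721]
 [0.5926 0.1137 0.1863]
 [0.5562 0.1154 0.2109]
 [0.5763 0.1044 0.2167]
 [0.5651 0.1045 0.218 ]
 [0.5677 0.1044 0.2184]
 [0.5624 0.1255 0.2192]
 [0.5647 0.1123 0.2204]
 [0.5589 0.1096 0.2216]
 [0.5697 0.1095 0.2216]
 [0.5753 0.1253 0.2219]
 [0.5614 0.1069 0.2222]
 [0.5803 0.1147 0.2229]
 [0.5585 0.1122 0.2233]
 [0.5664 0.1121 0.2241]
 [0.5611 0.1226 0.2246]
 [0.5744 0.1199 0.2251]
 [0.5688 0.1199 0.2257]
 [0.558  0.1199 0.2259]
 [0.5715 0.1224 0.2262]
 [0.5603 0.1094 0.2268]
 [0.5711 0.1171 0.2274]
 [0.5626 0.1093 0.2285]
 [0.5625 0.1145 0.2294]]
```

apply_moves(series=[[45,-40,15,-0.15,85],[90,-80,25,-0.3,85],[135,-120,35,-0.45,85],[180,-160,40,-0.6,85],[225,-200,40,-0.75,85]], newtons=20)

```text
t: 0.88
eef_pos: [0.3782, 0.3009, 0.4449]
tool_rot: [[0.0, -0.499, 0.867], [0.0, 0.867, 0.499], [-1.0, 0.0, 0.0]]
ft_force: [0.7, 0.8, -0.1]
grip_width: 0.998
```

apply_moves(series=[[42,-37,0,-0.12,85],[84,-74,0,-0.24,85],[126,-111,0,-0.36,85],[168,-148,0,-0.48,85],[205,-184,0,-0.497,85]])

```text
t: 1.5
eef_pos: [0.5845, 0.1154, 0.4447]
tool_rot: [[0.0, -0.023, 1.0], [0.0, 1.0, 0.023], [-1.0, 0.0, 0.0]]
ft_force: [0.2, -0.3, 0.1]
grip_width: 0.996
```

```bash
python3 - <<'E'
from h import *
c=cap("wrist"); save(c,"w1.png"); d=cap("side"); save(d,"s1.png",(120,40,400,280),2.8); s=arm.observe(); print(s["eef_pos"],s["ft_force"],s["tool_rot"])
E
```

```text
[0.58567561 0.11341185 0.4435026 ] [ 0.36344267  0.36120171 -0.26336232] [[-6.55338598e-04 -2.02063926e-02  9.99795615e-01]
 [-6.59790666e-04  9.99795621e-01  2.02059603e-02]
 [-9.99999568e-01 -6.46414069e-04 -6.68536650e-04]]
```

View pics/w1.png

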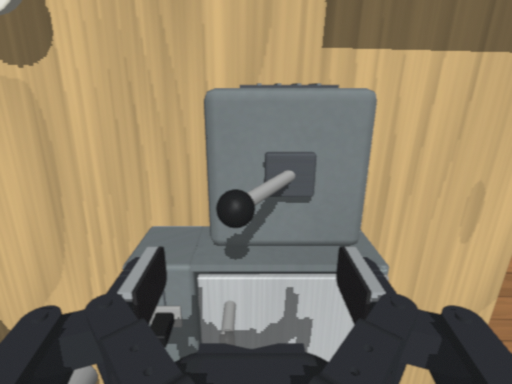

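View pics/s1.png

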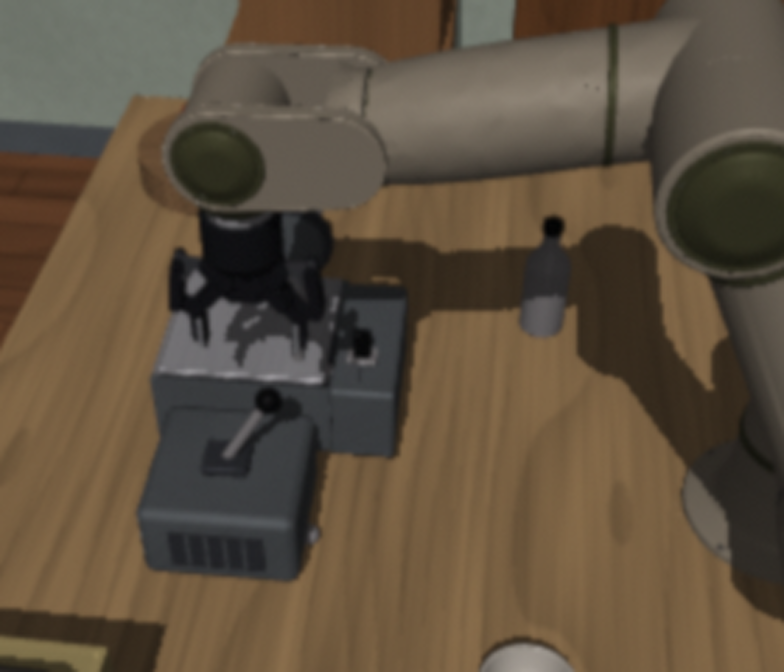

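apply_moves(series=[[0,3,-30,0,85],[0,3,-60,0,85],[0,3,-67,0,85],[0,3,-67,0,85]])

```text
t: 2.1
eef_pos: [0.5856, 0.1167, 0.3772]
tool_rot: [[-0.0, -0.021, 1.0], [-0.001, 1.0, 0.021], [-1.0, -0.001, -0.0]]
ft_force: [-0.0, -1.4, 0.0]
grip_width: 0.995
```

```bash
python3 - <<'E'
from h import *
d=cap("side"); save(d,"s2.png",(140,60,320,240),3.3); c=cap("top"); save(c,"t2.png",(180,60,400,220),3.4);s=arm.observe(); print(s["eef_pos"],s["ft_force"])
E
```

```text
[0.58570902 0.11657929 0.37797048] [-0.10178194 -0.58362515 -0.32653373]
```

View pics/s2.png

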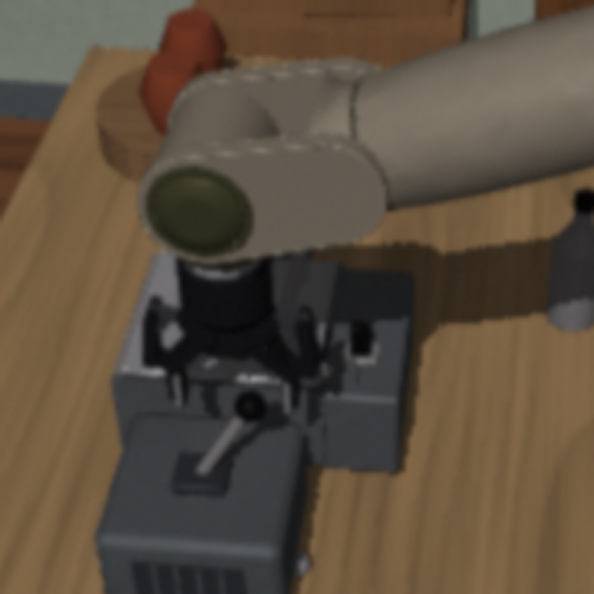

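apply_moves(series=[[0,0,-12,0,85],[0,0,-12,0,60],[12,0,-9,0,50],[24,0,-4,0,50],[32,0,-1,0,50]], newtons=20)

```text
t: 2.82
eef_pos: [0.6179, 0.1168, 0.3773]
tool_rot: [[0.001, -0.021, 1.0], [-0.0, 1.0, 0.021], [-1.0, -0.0, 0.001]]
ft_force: [-2.2, 1.7, 0.8]
grip_width: 0.586
```

apply_moves(series=[[0,0,0,0,40],[0,0,0,0,20],[0,0,0,0,20],[0,0,0,0,20]], newtons=20)

```text
t: 3.32
eef_pos: [0.6178, 0.1167, 0.3773]
tool_rot: [[0.001, -0.021, 1.0], [-0.0, 1.0, 0.021], [-1.0, -0.0, 0.001]]
ft_force: [-2.5, -0.3, 3.1]
grip_width: 0.309
```

```bash
python3 - <<'E'
from h import *
d=cap("side"); save(d,"s3.png",(140,60,320,240),3.3); c=cap("wrist"); save(c,"w3.png");s=arm.observe(); print(s["eef_pos"],s["ft_force"],s["grip_width"]*85.4)
E
```

```text
[0.61783962 0.11674318 0.37734401] [-3.06398188 -1.37613709  2.19531039] 26.066348899727327
```

View pics/s3.png

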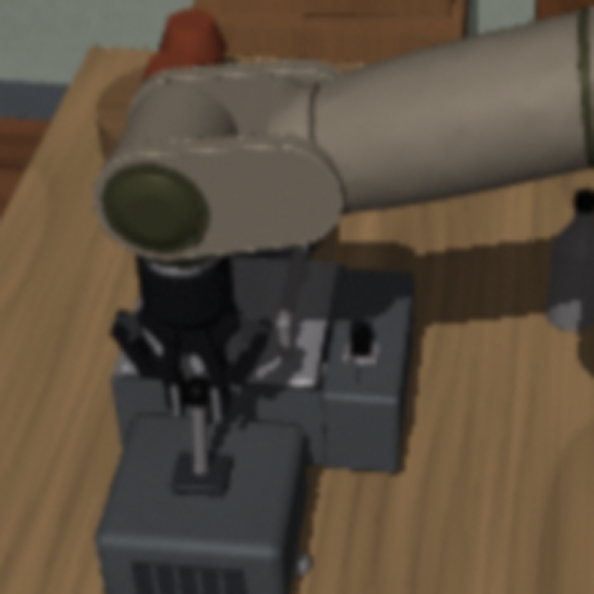

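View pics/w3.png

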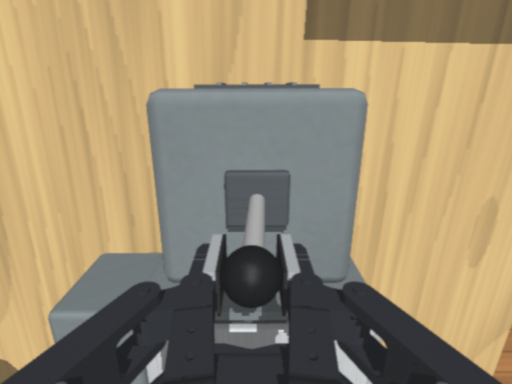

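apply_moves(series=[[0,0,0,0,60],[0,0,0,0,75],[0,0,30,0,75],[0,-20,70,0,75],[-10,-80,75,0,75]])

```text
t: 4.05
eef_pos: [0.6078, 0.0375, 0.4551]
tool_rot: [[0.007, -0.024, 1.0], [-0.001, 1.0, 0.024], [-1.0, -0.001, 0.007]]
ft_force: [0.4, -0.6, -0.4]
grip_width: 0.878
```

```bash
python3 - <<'E'
from h import *
np.set_printoptions(suppress=True,precision=4)
d=cap("side"); save(d,"s4.png",(140,60,320,240),3.3); c=cap("wrist"); save(c,"w4.png");s=arm.observe(); print(s["eef_pos"],s["ft_force"],s["grip_width"]*85.4)
for c,n in ((d,"side"),(c,"wrist")):
    W=c["W"]; p=c["pixels"].max(2)
    m=(abs(W[...,0]-.618)<.05)&(abs(W[...,1]-.1166)<.04)&(W[...,2]>.15)&(W[...,2]<.25)
    q=W[m&(W[...,2]>.213)]; print(n,len(q),q.mean(0),q.min(0),q.max(0))
    r=W[m&(W[...,2]<.205)]; print(len(r),r.mean(0))
    ys,xs=np.where(m&(W[...,2]>.213)); print(xs.min(),xs.max(),ys.min(),ys.max(), proj(c,(.618,.1166,.228)))
E
```

```text
[0.6075 0.0326 0.4534] [-0.5721  0.8303 -0.8255] 75.19542337583128
side 80 [0.614  0.1217 0.2343] [0.6019 0.1074 0.2144] [0.628  0.1313 0.2438]
56 [0.6166 0.1199 0.1783]
195 204 174 183 (np.float64(198.73359876555523), np.float64(178.5307114054983))
wrist 1736 [0.6176 0.1168 0.2375] [0.6045 0.1033 0.2266] [0.6319 0.1302 0.2437]
0 [nan nan nan]
248 293 55 102 (np.float64(269.9359133890919), np.float64(79.35716475587995))<stdin>:8: RuntimeWarning: Mean of empty slice.
  ret = um.true_divide(
```

View pics/s4.png

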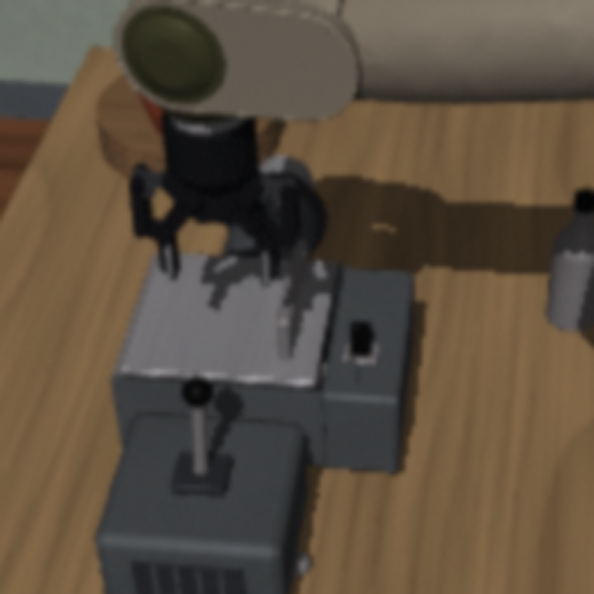

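View pics/w4.png

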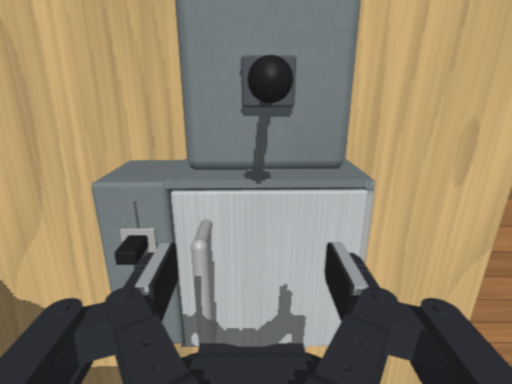

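apply_moves(series=[[-22,-54,0,0,60],[-45,-107,0,0,60],[-45,-107,-40,0,60],[-45,-107,-80,0,60],[-45,-107,-97,0,60]])

```text
t: 4.78
eef_pos: [0.5622, -0.0743, 0.3539]
tool_rot: [[-0.0, -0.016, 1.0], [-0.001, 1.0, 0.016], [-1.0, -0.001, -0.0]]
ft_force: [0.2, 1.0, -0.3]
grip_width: 0.7
```

```bash
python3 - <<'E'
from h import *
np.set_printoptions(suppress=True,precision=4)
d=cap("side"); save(d,"s5.png",(140,60,320,240),3.3); c=cap("wrist"); save(c,"w5.png");s=arm.observe(); print(s["eef_pos"],s["ft_force"],s["grip_width"]*85.4)
E
```

```text
[ 0.5624 -0.0742  0.3544] [-0.4531 -0.2503 -0.3947] 60.032254634701665
```

View pics/s5.png

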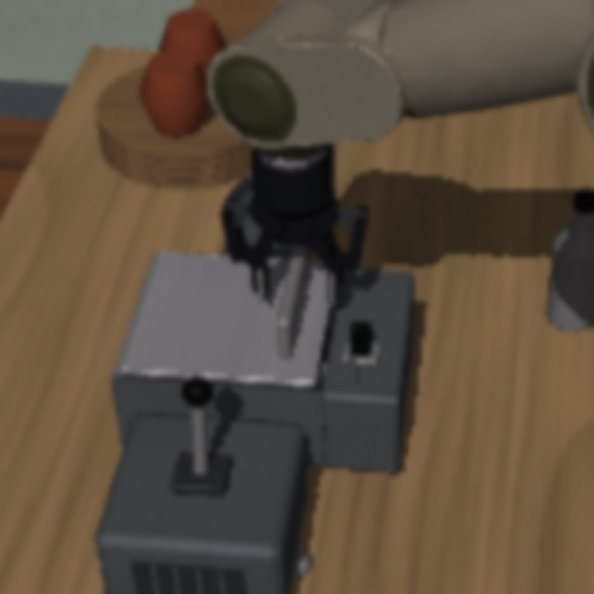

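View pics/w5.png

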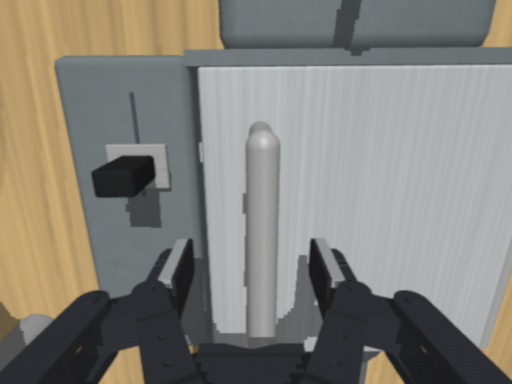

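```bash
python3 - <<'E'
from h import *
np.set_printoptions(suppress=True,precision=4)
c=cap("wrist");W=c["W"]
m=(W[...,2]>.195)&(W[...,2]<.215)&(W[...,0]>.53)&(W[...,0]<.6)
m[:130]=0;m[280:]=0;m[:,:235]=0;m[:,290:]=0
p=W[m]; print(len(p),p.mean(0),p.min(0),p.max(0)); print(cv2.fitLine(p[:,:2].astype(np.float32),cv2.DIST_L2,0,.01,.01).ravel())
for v in (160,200,260): 
    r=W[v][m[v]]; print(v,r[:,0].min(),r[:,0].max(),r[:,1].mean(),r[:,2].max())
# finger pads
f=(c["range_z"]>0)&(c["range_z"]<.35); f[:235]=0;f[300:]=0
for v in (245,260): print([ (u,W[v,u].round(4).tolist()) for u in (175,185,190,194,310,314,320,330)])
print(-c["R"].T@c["t"], proj(c,(.5624,-.0742,.2)),c["cx"])
E
```

```text
4684 [ 0.566  -0.0387  0.2069] [ 0.5587 -0.077   0.1997] [ 0.5739 -0.0077  0.2104]
[ 0.0239 -0.9997  0.566  -0.0387]
160 0.5588245370020959 0.5723437945002413 -0.019146817370485788 0.20907573426855622
200 0.5594514373276892 0.5725898313471012 -0.036054661549524594 0.2090388331726452
260 0.5602177287993892 0.5734439310071298 -0.06459665161352848 0.2088118968283128
[(175, [0.5261, -0.0631, 0.1976]), (185, [0.5304, -0.0638, 0.1961]), (190, [0.5323, -0.0651, 0.1938]), (194, [0.5251, -0.0902, 0.1494]), (310, [0.5925, -0.0683, 0.1863]), (314, [0.5922, -0.0631, 0.1956]), (320, [0.595, -0.0628, 0.1961]), (330, [0.6108, -0.0828, 0.1602])]
[(175, [0.5289, -0.0637, 0.2095]), (185, [0.5324, -0.0658, 0.2061]), (190, [0.5322, -0.0725, 0.1954]), (194, [0.5324, -0.0781, 0.1865]), (310, [0.5924, -0.0752, 0.1895]), (314, [0.5922, -0.0695, 0.1987]), (320, [0.5924, -0.0634, 0.2084]), (330, [0.5964, -0.0625, 0.2097])]
[0.5609 0.0082 0.3234] (np.float64(251.49158911784193), np.float64(269.24106574370046)) 251.05492092094948
```

apply_moves(series=[[3,0,0,0.008,60],[3,0,0,0.008,30],[3,0,0,0.008,8],[3,0,0,0.008,8],[3,0,0,0.008,8]], newtons=60)

```text
t: 5.55
eef_pos: [0.566, -0.0742, 0.3565]
tool_rot: [[0.005, -0.024, 1.0], [-0.002, 1.0, 0.024], [-1.0, -0.002, 0.005]]
ft_force: [5.6, 0.5, -0.6]
grip_width: 0.141
```

```bash
python3 - <<'E'
from h import *
np.set_printoptions(suppress=True,precision=4)
c=cap("wrist"); save(c,"w6.png");s=arm.observe(); print(s["eef_pos"],s["ft_force"],s["grip_width"]*85.4)
E
```

```text
[ 0.566  -0.0742  0.3565] [ 5.4482 -0.2354 -0.2065] 11.904372583514492
```

View pics/w6.png

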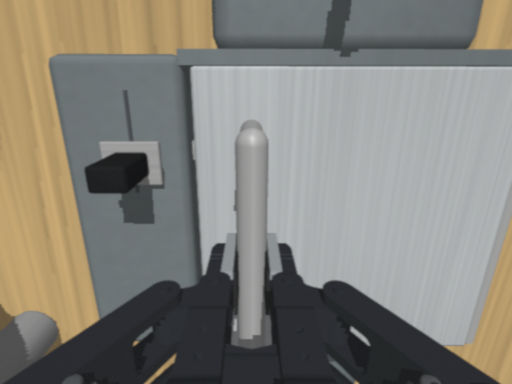

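```bash
python3 - <<'E'
from h import *
np.set_printoptions(suppress=True,precision=4)
d=cap("side"); W=d["W"]; im=d["pixels"]
save(d,"s6.png",(180,165,220,215),12)
# rod pixels: per row centroid of bright rod between v=182..200
for v in range(182,204):
    r=im[v,188:210].max(1); print(v,r.tolist())
for x in (.612,.615,.618,.621,.624):
    print(x,[np.round(proj(d,(x,.1166,z)),1).tolist() for z in (.228,.2,.17,.15,.135)])
E
```

```text
182 [62, 62, 61, 61, 60, 60, 59, 57, 46, 31, 22, 19, 19, 22, 33, 46, 50, 36, 29, 29, 29, 28]
183 [61, 62, 61, 61, 62, 61, 60, 60, 57, 50, 48, 48, 47, 45, 48, 56, 54, 40, 30, 29, 29, 29]
184 [57, 57, 58, 58, 59, 59, 59, 60, 59, 62, 71, 79, 76, 64, 56, 59, 58, 50, 38, 30, 29, 29]
185 [48, 49, 50, 53, 53, 55, 55, 55, 56, 63, 77, 91, 88, 71, 57, 57, 57, 56, 46, 34, 30, 29]
186 [55, 54, 55, 55, 55, 56, 56, 55, 54, 60, 78, 92, 89, 73, 55, 51, 52, 53, 48, 37, 30, 28]
187 [61, 60, 60, 60, 59, 59, 59, 60, 59, 64, 78, 92, 91, 75, 58, 57, 58, 56, 49, 36, 30, 31]
188 [62, 61, 61, 62, 62, 61, 61, 62, 62, 66, 77, 92, 91, 76, 61, 62, 61, 55, 42, 33, 31, 38]
189 [62, 62, 62, 63, 62, 62, 61, 63, 63, 65, 75, 91, 91, 76, 62, 62, 58, 45, 34, 30, 31, 41]
190 [62, 62, 62, 63, 62, 62, 63, 64, 64, 66, 74, 91, 91, 77, 61, 61, 57, 40, 31, 29, 33, 45]
191 [62, 63, 63, 62, 62, 63, 63, 64, 64, 65, 73, 91, 92, 78, 61, 61, 54, 37, 31, 33, 42, 55]
192 [62, 63, 63, 63, 63, 63, 63, 64, 64, 65, 73, 90, 92, 79, 62, 57, 45, 33, 31, 38, 53, 62]
193 [62, 63, 64, 63, 64, 63, 63, 63, 64, 65, 72, 90, 93, 80, 63, 55, 39, 30, 
[... 680 characters left out ...]
64, 64, 57, 46, 41, 39, 39, 42, 59, 87, 95, 86, 64, 41, 37, 38, 38, 37, 35, 33]
202 [65, 66, 65, 62, 54, 43, 40, 40, 39, 42, 59, 87, 91, 82, 62, 43, 38, 39, 38, 38, 35, 37]
203 [65, 65, 65, 62, 51, 42, 40, 39, 39, 41, 49, 66, 71, 65, 51, 41, 38, 38, 38, 38, 34, 39]
0.612 [[200.8, 178.7], [201.5, 185.9], [202.3, 193.4], [202.8, 198.2], [203.2, 201.7]]
0.615 [[199.8, 178.6], [200.5, 185.8], [201.3, 193.3], [201.8, 198.1], [202.2, 201.7]]
0.618 [[198.7, 178.5], [199.5, 185.7], [200.3, 193.2], [200.8, 198.0], [201.2, 201.6]]
0.621 [[197.7, 178.4], [198.5, 185.6], [199.3, 193.1], [199.8, 197.9], [200.2, 201.5]]
0.624 [[196.7, 178.4], [197.4, 185.5], [198.3, 193.0], [198.8, 197.8], [199.2, 201.4]]
```

View pics/s6.png

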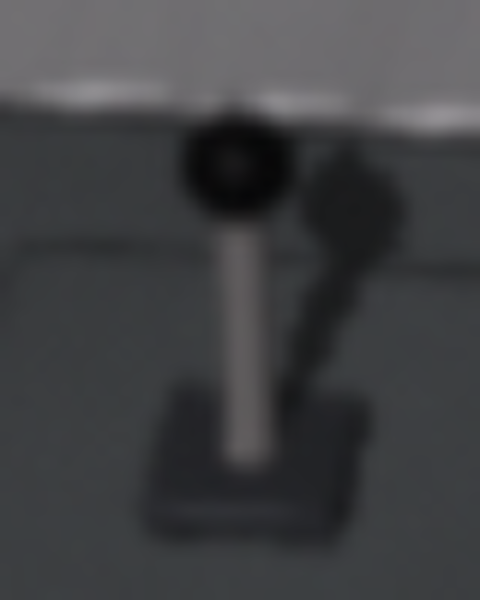

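apply_moves(series=[[1,0,2,0,8],[1,0,4,0,8],[2,0,6,0,8],[2,0,6,0,8]], newtons=60)

```text
t: 6.15
eef_pos: [0.568, -0.0742, 0.3621]
tool_rot: [[0.004, -0.024, 1.0], [-0.001, 1.0, 0.024], [-1.0, -0.002, 0.004]]
ft_force: [3.5, 0.9, -7.5]
grip_width: 0.142
```

apply_moves(series=[[1,0,2,0,8],[1,0,3,0,8],[1,0,3,0,8]])

```text
t: 6.52
eef_pos: [0.5689, -0.0743, 0.3629]
tool_rot: [[0.0, -0.024, 1.0], [-0.0, 1.0, 0.024], [-1.0, -0.0, 0.0]]
ft_force: [3.7, -2.0, -24.2]
grip_width: 0.142
```

Force rose from 7.5 to 24 N while the height stayed put: the cover is caught. I'll let it down now.

apply_moves(series=[[-1,0,-3,0,8],[-3,0,-6,0,8],[-3,0,-7,0,8],[-3,0,-7,0,8]])

```text
t: 7.02
eef_pos: [0.5662, -0.0743, 0.3573]
tool_rot: [[0.005, -0.024, 1.0], [-0.001, 1.0, 0.024], [-1.0, -0.001, 0.005]]
ft_force: [5.9, -0.1, -6.7]
grip_width: 0.144
```

apply_moves(series=[[0,0,0,0,40],[0,0,0,0,60],[0,0,0,0,60],[0,0,40,0,60],[0,0,80,0,60]], newtons=20)

```text
t: 7.65
eef_pos: [0.5661, -0.0743, 0.4385]
tool_rot: [[0.005, -0.024, 1.0], [-0.001, 1.0, 0.024], [-1.0, -0.001, 0.005]]
ft_force: [-0.9, 0.4, 0.1]
grip_width: 0.706
```

```bash
python3 - <<'E'
from h import *
np.set_printoptions(suppress=True,precision=4)
c=cap("wrist"); save(c,"w7.png");s=arm.observe(); print(s["eef_pos"],s["ft_force"],s["grip_width"]*85.4)
W=c["W"]; m=(W[...,2]>.18)&(W[...,2]<.2)&(abs(W[...,0]-.492)<.03)&(abs(W[...,1]+.035)<.03)&(c["pixels"].max(2)<70)
p=W[m].astype(np.float32); print(len(p),p.mean(0),cv2.minAreaRect(p[:,:2]),p.min(0),p.max(0))
m=(W[...,2]>.195)&(W[...,2]<.215)&(abs(W[...,0]-.566)<.03)&(W[...,1]>-.06); p=W[m]; print("bar",p.mean(0),p.max(0)); print(cv2.fitLine(p[:,:2].astype(np.float32),cv2.DIST_L2,0,.01,.01).ravel())
E
```

```text
[ 0.5661 -0.0742  0.4444] [-0.6981 -0.244   5.5628] 59.94322694985329Traceback (most recent call last):
  File "<stdin>", line 5, in <module>
cv2.error: OpenCV(4.12.0) /io/opencv/modules/imgproc/src/convhull.cpp:143: error: (-215:Assertion failed) total >= 0 && (depth == CV_32F || depth == CV_32S) in function 'convexHull'
```

View pics/w7.png

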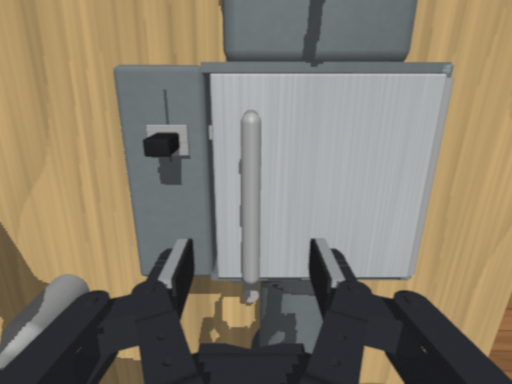

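```bash
python3 - <<'E'
from h import *
np.set_printoptions(suppress=True,precision=4)
c=cap("wrist"); W=c["W"]
m=c["pixels"].max(2)<50; m[:125]=0;m[165:]=0;m[:,:135]=0;m[:,195:]=0
p=W[m&(W[...,2]>.18)]; print(p.shape,p.mean(0) if len(p) else W[146,160])
print(W[146,160],W[146,152],W[146,170],c["pixels"][146,160])
p=p[(p[:,2]>.183)]; print(p.min(0),p.max(0))
m=(W[...,2]>.2)&(W[...,2]<.215)&(abs(W[...,0]-.566)<.03)&(W[...,1]>-.06); m[:, :230]=0;m[:,280:]=0; p=W[m]; print("bar",p.mean(0),p.max(0)); print(cv2.fitLine(p[:,:2].astype(np.float32),cv2.DIST_L2,0,.01,.01).ravel())
E
```

```text
(525, 3) [ 0.4977 -0.0354  0.1871]
[ 0.5002 -0.0362  0.1887] [ 0.4942 -0.0363  0.1888] [ 0.5062 -0.0372  0.1828] [34 35 36]
[ 0.4872 -0.0431  0.1833] [ 0.5067 -0.0287  0.19  ]
bar [ 0.5662 -0.0332  0.2069] [ 0.5733 -0.0075  0.21  ]
[ 0.0202 -0.9998  0.5662 -0.0332]
```

apply_moves(series=[[-40,12,0,0,0],[-70,12,0,0,0],[-70,12,-20,0,0],[-70,12,-60,0,0],[-70,12,-85,0,0]], newtons=20)

```text
t: 8.38
eef_pos: [0.4957, -0.0621, 0.3551]
tool_rot: [[0.011, -0.024, 1.0], [-0.003, 1.0, 0.024], [-1.0, -0.004, 0.011]]
ft_force: [0.7, 0.1, -0.1]
grip_width: 0.001
```

```bash
python3 - <<'E'
from h import *
np.set_printoptions(suppress=True,precision=4)
c=cap("wrist"); save(c,"w8.png");s=arm.observe(); print(s["eef_pos"],s["ft_force"],s["grip_width"]*85.4)
d=cap("side"); save(d,"s8.png",(160,80,340,240),3.3)
E
```

```text
[ 0.4954 -0.062   0.3525] [-0.3444  0.3263 -3.5732] 0.2797366661555138
```

View pics/w8.png

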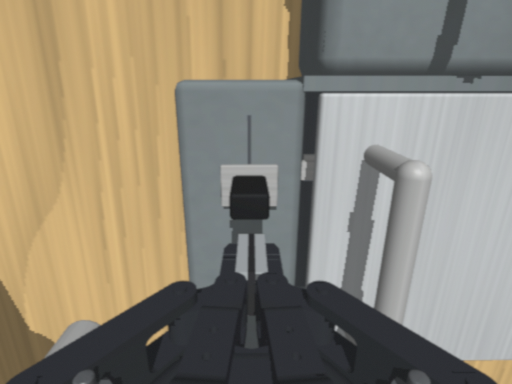

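View pics/s8.png

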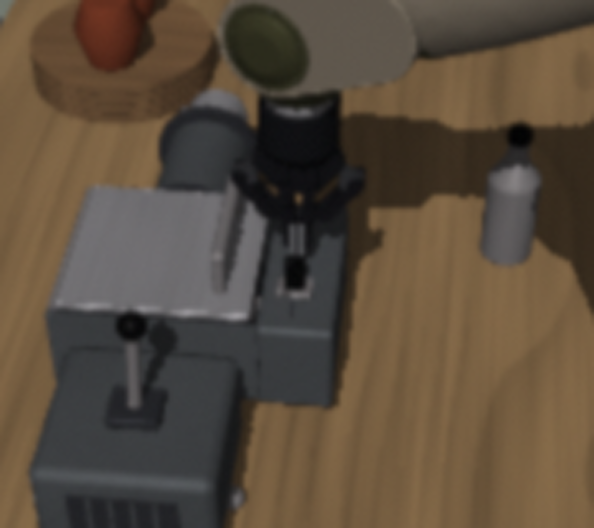

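apply_moves(series=[[0,0,-12,0,0],[0,8,-12,0,0],[0,15,-12,0,0],[0,22,-12,0,0],[0,27,-12,0,0]])

```text
t: 9.1
eef_pos: [0.4957, -0.0345, 0.3429]
tool_rot: [[0.009, -0.024, 1.0], [-0.002, 1.0, 0.024], [-1.0, -0.003, 0.009]]
ft_force: [-1.4, -3.0, 1.0]
grip_width: 0.0
```

```bash
python3 - <<'E'
from h import *
np.set_printoptions(suppress=True,precision=4)
c=cap("wrist"); save(c,"w9.png");s=arm.observe(); print(s["eef_pos"],s["ft_force"],s["grip_width"]*85.4)
E
```

```text
[ 0.4957 -0.0342  0.3429] [ 0.1101 -0.0905  0.5186] -0.12693097271492873
```

View pics/w9.png

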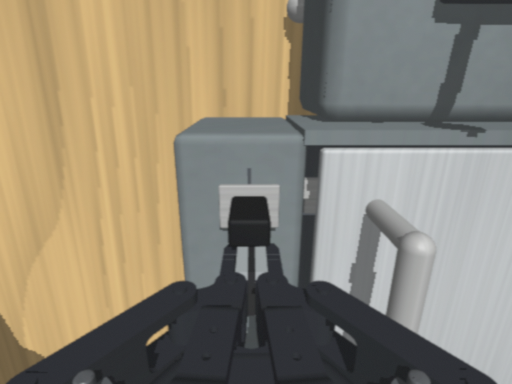

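apply_moves(series=[[0,2,0,0,0],[0,4,0,0,0],[0,4,0,0,0]])

```text
t: 9.52
eef_pos: [0.4957, -0.0311, 0.343]
tool_rot: [[0.009, -0.024, 1.0], [-0.005, 1.0, 0.024], [-1.0, -0.006, 0.009]]
ft_force: [-1.5, -10.1, -0.5]
grip_width: -0.005
```

apply_moves(series=[[0,2,0,0,0],[0,4,0,0,0],[0,4,0,0,0]])

```text
t: 9.9
eef_pos: [0.4958, -0.0295, 0.3431]
tool_rot: [[0.009, -0.024, 1.0], [-0.013, 1.0, 0.024], [-1.0, -0.013, 0.008]]
ft_force: [-3.3, -23.1, -1.9]
grip_width: 0.002
```

apply_moves(series=[[0,-8,0,0,0],[0,-14,0,0,0],[0,-14,40,0,20],[0,-20,80,0,40],[10,-30,100,0,60]])

```text
t: 10.52
eef_pos: [0.5056, -0.0593, 0.4455]
tool_rot: [[0.012, -0.025, 1.0], [-0.013, 1.0, 0.025], [-1.0, -0.013, 0.011]]
ft_force: [1.4, -0.3, -0.3]
grip_width: 0.637
```

```bash
python3 - <<'E'
from h import *
np.set_printoptions(suppress=True,precision=4)
c=cap("wrist"); save(c,"w10.png");s=arm.observe(); print(s["eef_pos"],s["ft_force"],s["grip_width"]*85.4,s["tool_rot"][:,2])
W=c["W"]
m=c["pixels"].max(2)<50; p=W[m&(W[...,2]>.183)&(W[...,2]<.192)&(abs(W[...,0]-.496)<.02)&(W[...,1]>-.04)]; print(len(p),p.mean(0),p.min(0),p.max(0))
E
```

```text
[ 0.5066 -0.0604  0.4471] [-0.6189 -0.6174  1.3919] 59.44764937650978 [0.9996 0.0239 0.0143]
434 [ 0.4954 -0.0137  0.1878] [ 0.4871 -0.0208  0.1847] [ 0.5037 -0.0069  0.1897]
```

View pics/w10.png

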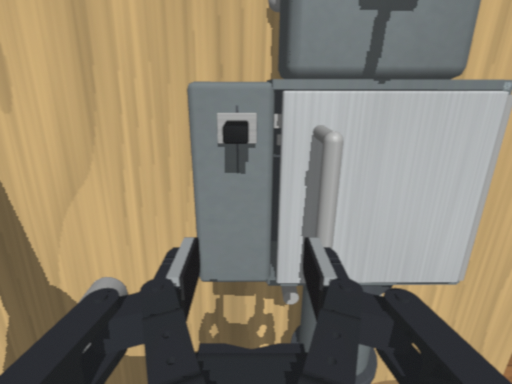

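apply_moves(series=[[30,-7,0,0,60],[60,-14,0,0,60],[60,-14,-35,0,60],[60,-14,-70,0,60],[60,-14,-92,0,60]])

```text
t: 11.2
eef_pos: [0.5663, -0.074, 0.3526]
tool_rot: [[0.012, -0.024, 1.0], [-0.013, 1.0, 0.024], [-1.0, -0.013, 0.012]]
ft_force: [-0.2, 0.3, -0.4]
grip_width: 0.7
```

apply_moves(series=[[0,0,0,0,60],[0,0,0,0,30],[0,0,0,0,8],[0,0,0,0,8],[0,0,0,0,8]], newtons=60)

```text
t: 11.82
eef_pos: [0.5656, -0.074, 0.3536]
tool_rot: [[0.009, -0.024, 1.0], [-0.013, 1.0, 0.024], [-1.0, -0.014, 0.009]]
ft_force: [-9.9, -0.3, 8.1]
grip_width: 0.142
```

```bash
python3 - <<'E'
from h import *
np.set_printoptions(suppress=True,precision=4)
c=cap("wrist"); save(c,"w11.png");s=arm.observe(); print(s["eef_pos"],s["ft_force"],s["grip_width"]*85.4,s["tool_rot"][:,0])
b=np.array([-155,50.])
for th in (.1,.2,.3,.4,.5,.6,.7,.8,.87):
    r=np.array([-155*np.cos(th)+50*np.sin(th),155*np.sin(th)+50*np.cos(th)]); print(th,(r-b).round(1))
E
```

```text
[ 0.5656 -0.074   0.3536] [-9.2861 -0.2146  7.1164] 12.232221240793665 [ 0.0094 -0.0134 -0.9999]
0.1 [ 5.8 15.2]
0.2 [13.  29.8]
0.3 [21.7 43.6]
0.4 [31.7 56.4]
0.5 [42.9 68.2]
0.6 [55.3 78.8]
0.7 [68.7 88.1]
0.8 [82.9 96. ]
0.87 [ 93.3 100.7]
```

View pics/w11.png

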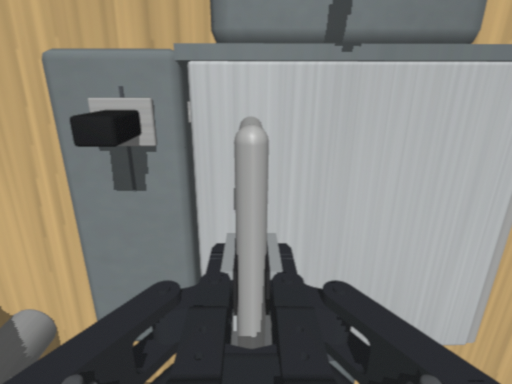

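apply_moves(series=[[2,0,6,0,8],[4,0,12,0,8],[7,0,18,0,8],[10,0,24,0,8],[13,0,30,0,8]], newtons=60)

```text
t: 12.5
eef_pos: [0.5785, -0.0738, 0.3839]
tool_rot: [[0.007, -0.024, 1.0], [-0.013, 1.0, 0.024], [-1.0, -0.013, 0.007]]
ft_force: [-3.7, 1.1, -5.6]
grip_width: 0.136
```

apply_moves(series=[[5,0,8,0,8],[10,0,15,0,8],[17,0,24,0,8],[23,1,31,0,8],[30,1,38,0,8]])

```text
t: 13.12
eef_pos: [0.608, -0.0729, 0.4237]
tool_rot: [[0.005, -0.024, 1.0], [-0.014, 1.0, 0.024], [-1.0, -0.014, 0.004]]
ft_force: [-12.7, -1.1, 4.0]
grip_width: 0.144
```

apply_moves(series=[[7,0,6,0,8],[14,0,12,0,8],[21,0,17,0,8],[27,0,20,0,8],[34,1,24,0,8]])

```text
t: 13.75
eef_pos: [0.6415, -0.0719, 0.4504]
tool_rot: [[0.005, -0.024, 1.0], [-0.015, 1.0, 0.024], [-1.0, -0.016, 0.005]]
ft_force: [-9.1, -3.3, 6.6]
grip_width: 0.139
```

```bash
python3 - <<'E'
from h import *
np.set_printoptions(suppress=True,precision=4)
c=cap("wrist"); save(c,"w12.png");s=arm.observe(); print(s["eef_pos"],s["ft_force"],s["grip_width"]*85.4,s["tool_rot"][:,0])
d=cap("side"); save(d,"s12.png",(120,40,340,240),3)
g=s["eef_pos"]+.155*s["tool_rot"][:,0]; print(g)
h=np.array([.6262+.095,.1515]); v=np.array([g[0],g[2]])-h; print(v,np.hypot(*v),np.arctan2(v[1],-v[0])-np.arctan2(50,155))
E
```

```text
[ 0.642  -0.0719  0.4509] [-10.169    0.1642  10.2078] 11.893489225037422 [ 0.0067 -0.0157 -0.9999]
[ 0.643  -0.0743  0.2959]
[-0.0782  0.1444] 0.16419620204263574 0.7626799706956875
```

View pics/s12.png

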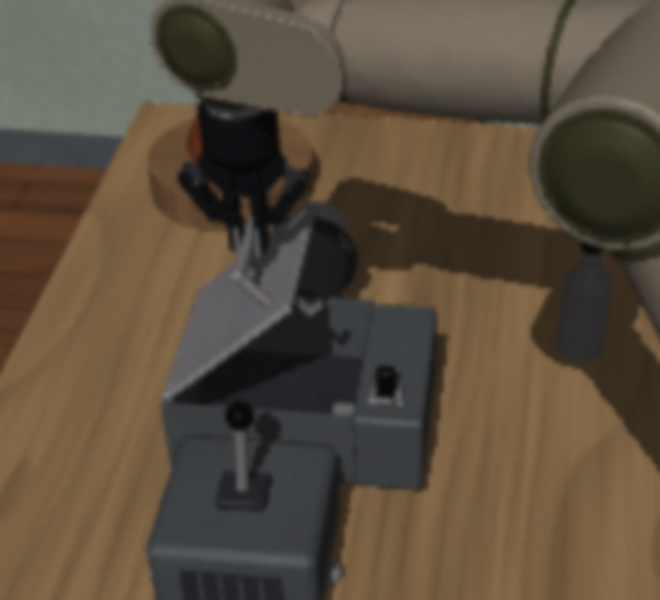

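View pics/w12.png

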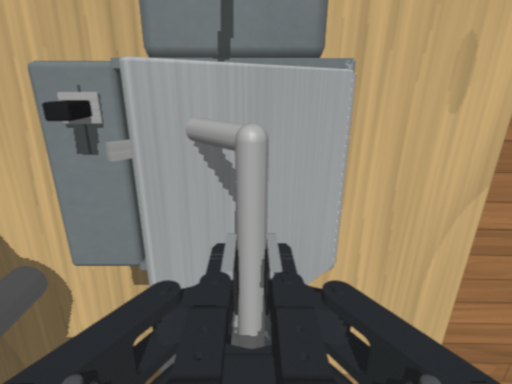

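apply_moves(series=[[5,0,3,0,8],[10,0,6,0,8],[14,0,8,0,8],[17,0,9,0,8],[17,0,9,0,8]])

```text
t: 14.48
eef_pos: [0.6589, -0.0716, 0.4601]
tool_rot: [[0.008, -0.024, 1.0], [-0.015, 1.0, 0.024], [-1.0, -0.016, 0.008]]
ft_force: [-1.9, 2.9, -3.1]
grip_width: 0.137
```

apply_moves(series=[[0,0,0,0,8],[0,0,0,0,8],[0,0,0,0,8],[0,0,0,0,8]])

```text
t: 14.98
eef_pos: [0.6589, -0.0716, 0.4601]
tool_rot: [[0.008, -0.024, 1.0], [-0.015, 1.0, 0.024], [-1.0, -0.016, 0.008]]
ft_force: [-2.1, 2.3, -4.5]
grip_width: 0.14
```

```bash
python3 - <<'E'
from h import *
np.set_printoptions(suppress=True,precision=4)
d=cap("side"); save(d,"s13.png",(120,40,340,240),3); c=cap("wrist");s=arm.observe(); print(s["t"],s["eef_pos"],s["ft_force"],s["grip_width"]*85.4,s["joint_velocities"])
g=s["eef_pos"]+.155*s["tool_rot"][:,0]
h=np.array([.6262+.095,.1515]); v=np.array([g[0],g[2]])-h; print(v,np.hypot(*v),np.arctan2(v[1],-v[0])-np.arctan2(50,155))
# cover plane slope from wrist depth
W=c["W"]; p=W[(W[...,2]>.17)&(W[...,1]<.015)&(W[...,1]>-.02)&(W[...,0]>.6)&(W[...,0]<.72)&(c["pixels"].mean(2)>100)]
p=p[abs(p[:,2]-np.median(p[:,2]))<.06]
l=cv2.fitLine(p[:,[0,2]].astype(np.float32),cv2.DIST_HUBER,0,.01,.01).ravel(); print(len(p),l,np.arctan(-l[1]/l[0]))
t=cap("top")
for n,(u,v) in dict(flask=(395,262),mug=(135,213),bowl=(178,263)).items(): print(n,t["W"][v,u])
save(t,"t13.png")
E
```

```text
15.075 [ 0.6589 -0.0716  0.4602] [-2.1095  2.3839 -4.3784] 12.063126318436654 [ 0.0002  0.     -0.0007 -0.0022  0.0016 -0.0005]
[-0.061   0.1537] 0.16538368062206543 0.8810354977841177
12094 [ 0.6526 -0.7577  0.6293  0.2712] 0.85983366
flask [ 0.2823 -0.2933  0.1332]
mug [0.4412 0.4548 0.0035]
bowl [0.2801 0.2082 0.6041]
```

View pics/s13.png

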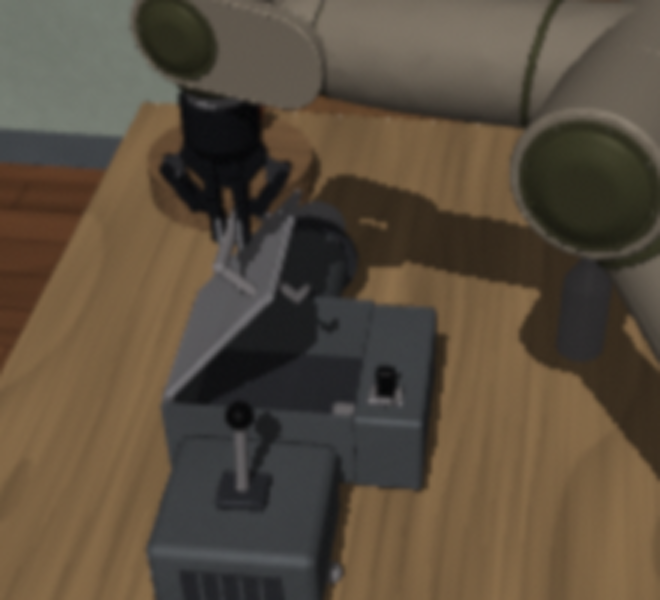

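View pics/t13.png

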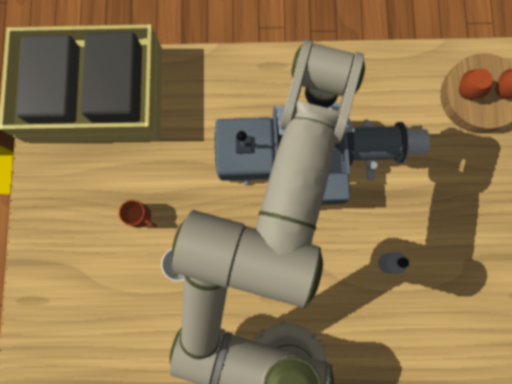

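The side view shows the cover open with the bar between the fingers, and the lever ball upright at crop pixel (238,415). In the top view the mug at (135,213) and flask at (395,262) are unmoved. The bowl at (172,265) is partly hidden under the raised arm. I'm handing in now.

```bash
python3 - <<'E'
from rig import arm
print(arm.job_done()); s=arm.observe(); print(s["t"],s["eef_pos"],s["grip_width"]*85.4)
E
```

```text
the job is handed in; nothing more can be done
None
the job is handed in; nothing more can be done
```

I stood the lever upright, then tugged the cover with the catch as found. It was caught: it stopped after about 5–6 mm while the pull rose from 7.5 N to 24 N. I let the cover down, slid the catch open, re-gripped the bar, lifted the cover and handed the job in at about 15 s while still holding it. The hand-in gives no verdict.

What the last checks showed:
- **Cover:** about 0.88 rad open from the arm's pose and 0.86 rad from the depth image. The arm was steady and the bar was firmly gripped, with the 14 mm bar reading 12 mm on the jaws.
- **Catch:** it moved 22 mm in the wrist images and came up against its stop.
- **Lever:** my estimate after release was about 0.04 rad of lean towards the robot, inside the 0.1 and 0.12 limits but not exactly zero. It still looked upright in the last side view.
- **Flask, mug and bowl:** the flask and mug read the same positions as at the start. The bowl was partly hidden by the raised arm in the last top view, so I could not re-measure it, but nothing went near it.
- **Disagreement:** the top and wrist cameras differed by about 4 mm on the bar's position. I shifted 3 mm towards the wrist reading, and the grips agreed with it.

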